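# Shim the short tile against the jig fence and hold it

### The arm

A 6-joint arm with a two-finger parallel gripper is mounted at the origin on a cart in front of the work surface, level with it; the furniture and walls round the work are solid. World frame = base frame: x ahead of the robot, y to its left, z up, the work surface at z = 0. Lengths are in m, angles in rad, forces in N, time in s.
With the tool pointing down it reaches from about 0.35 to 0.925 m from the base axis. Payload 6.4 kg.
Tool frame: the origin (TCP) lies on the centre line of the jaws, within the pads' length; the fingertips stand 22 mm ahead of it and the grasp point (between the pads) lies 3 mm ahead of it (r.nose_length is the z of the fingertips in the tool frame, in m); z points along the fingers, y is the direction in which the jaws open and shut (so a half turn about z gives the same grasp; the last joint's range is limited). The gripper opens to 85 mm and grips with 20 to 120 N. Pads are 22 mm wide; open, the fingers measure 114 mm over their backs; the gripper's body (76 mm by 85 mm) begins 54 mm behind the grasp point. The pads swing forward as they close: fully open they stand 13 mm farther back than shut.
Start: joints at [1.103, 0.245, 1.558, -0, 1.339, -0.174], TCP at [0.188, 0.622, 0.253] pointing down, gripper open.
Joint ranges: [-3.13, 3.13], [-1.02, 2.26], [0.13, 2.54], [-0.95, 4.09], [0.21, 2.88], [-2.74, 2.74]. Speed limits (rad/s): [2.57, 2.57, 3.14, 3.14, 3.14, 3.14].

### API

Orientations are given as [roll, pitch, yaw] about the fixed x, y, z axes, in that order (R = Rz(yaw) Ry(pitch) Rx(roll)).
In Python, from rig import r gives the robot as it stands.
- The arm moves only by the tool apply_moves, never from a script. Its arguments are lists of equal length, an entry for each row: "dp": the shift along the tool's x, y, z in units of 40 mm (1.0 is 40 mm), a list of three; "delta_rot": the turn, a rotation vector about the tool's x, y, z in units of 10 degrees (1.0 is 10 degrees), a list of three. A call has 1 to 10 rows; each row is the pose to reach, as a shift and turn from the pose measured when the call began, along the tool's axes at that moment; what a row does not reach only later rows make up. A row lasts 1/8 s, in which the tool goes at most 62.5 mm and 10.7 degrees, less where a joint would pass 70% of its speed; a pose out of reach is approached as far as the arm can. A call with a gripper value outside its range is refused whole. "hand" is the opening, from 0 (shut) to 1 (fully open), set as the call begins (left out, the last holds). The fingers move at their own pace and stop on an object; the grip force is fixed at half the most. Time passes only in rows, so rows that repeat a pose let the fingers close. It gives the time, the measured TCP pose, the force and the opening at its end, in the units of the state.
- r.get_state(): the state, without advancing time (a new reading comes with each control period).
- r.camera(name): name is "side" or "top" or "wrist"; returns (picture, depth): 480x640x3 uint8, red, green, blue; 480x640 float32, m along the optical axis (not along the pixel's ray), 0 where there is no reading.
- r.camera_model(name): a dict with "K" (3x3 intrinsics, pixels), "xyz" and "orientation" of the camera in the world; the wrist camera has in their place "tool_from_camera" (4x4, takes a point from camera to tool coordinates, whose origin is the TCP and whose axes are the flange's). Camera axes: x right, y up, looking along -z (the intrinsics and any distortion apply to the point x, -y, -z); pixel columns grow to the right and rows downward; lengths in m; the calibration is good to about 2 mm. A picture is of the moment at which its call begins: read the wrist's pose just before it. camera_model takes no time and is no camera call.
- r.close_job(): hands the job in, once; it reports no verdict.
The state is a dict: "time": time; "joints": joint angles; "joint_velocities": joint speeds; "joint_torque": joint torques, N m; "ee_pos": TCP position; "ee_rot": TCP orientation; "wrist_force": force on the tool from outside, world axes, zero at the start; "wrist_torque": the same for the moment, N m; "gripper_width": finger opening in m.
Only numpy, scipy, OpenCV 4.12 (cv2) and the standard library are available. Lean on these libraries where they do the work, as an engineer would, in place of code of your own. Each camera call takes 0.05 s, during which the arm holds its last target.

### The job

Pull the orange-handled spacer straight up out of its sprung clip and slide it upright, all the way down to the bed, into the gap between the measuring jig's front rail and the one tile that leaves a gap wide enough for it (the short tile). Push that tile across with the spacer until its whole far edge is flush against the fence, and finish while still gripping the spacer and pressing the tile there for the measurement. Do not force the spacer onto the two long tiles or shift them, do not press hard enough to crack a tile, and leave everything else on the table where it is.

Things in the scene. Friction and masses are not known exactly. Their poses are not given: they have to be found in the camera images.
- spacer: The spacer, 0.14 kg: steel blade 12 mm thick (x), 44 wide (y), 26 high, its lowest 2 mm only 7 thick; orange handle above it, 14 mm thick (x), 32 wide (y), 26.5 to 66.5 mm above the origin. Origin: centre of the underside, z up. The blade's +y end has a notch 3.5 mm deep, 4 to 17 mm up, for the catch. At first it stands upright in the clip.
- spacer_handle (a point): centre of the orange handle, 46.5 mm above the spacer's underside
- clip: Grey storage clip fixed to the table, base 60x122 mm; slot 14 (x) by 45 (y) mm, floor 6 mm and walls 24 mm above the table, holds the blade (spacer and clip axes agree). Origin: centre of its underside, z up.
- catch_housing (a point): centre of the top of the 27 mm high housing at the slot's +y end (22.5 to 46.5 mm from the clip's centre, 30 mm in x). A sprung brass ball in it snaps into the blade's notch: pulling the spacer straight up takes about 8 to 12 N at its peak in the first 6 mm, then little; the blade leaves the slot after 18 mm.
- jig: Measuring jig fixed to the table; dark bed 112 (x) by 206 (y) mm, bed top 6 mm above the table. Origin: centre of its underside, z up; +x points from front rail to fence. Ribs 4 mm thick, top z = 12 mm, at y = -93, -31, 31, 93 mm divide three bays centred at y = -62, 0, 62 mm; in each lies one loose tile, its x along the jig's x within 0.05 rad.
- rail_face (a point): top edge of the plain aluminium front rail's inner face, mid-length: jig x = -39 mm, z = 18 mm; the rail is 12 mm thick and runs the whole jig along y
- fence_face (a point): top edge of the inner face of the aluminium fence with scale ticks, mid-length: jig x = +39 mm, z = 22 mm; the fence is 14 mm thick and runs the whole jig along y
- short_tile: White glazed tile with terracotta back, 50 mm long (x, rail to fence) by 50 wide (y), 10 thick, 80 g; lies loose and flat on the bed in one of the three bays (the bay changes). Origin: centre of the underside. At first about 16 mm lie between it and the front rail, about 11 mm between it and the fence.
- short_tile_edge_left (a point): point on the short tile's fence-side edge, 25 mm along its +x, 22 mm along its +y, 5 mm above its underside
- short_tile_edge_right (a point): point on the short tile's fence-side edge, 25 mm along its +x, 22 mm along its -y, 5 mm above its underside
- long_tile_1: White glazed tile like the short one but 68 mm long (x) by 50 mm wide (y), 10 mm thick; it leaves at most 10 mm to the rail, too narrow for the spacer. Origin: centre of the underside. To be left alone.
- long_tile_2: White glazed tile like the short one but 68 mm long (x) by 50 mm wide (y), 10 mm thick; it leaves at most 10 mm to the rail, too narrow for the spacer. Origin: centre of the underside. To be left alone.
- white_tin: white lever-lid tin, 68 mm diameter, 72 high, back left (sizes in mm); loose bystander, origin at the centre of its underside, leave alone.
- red_tin: red lever-lid tin, 55 mm diameter, 50 high, behind the jig (sizes in mm); loose bystander, origin at the centre of its underside, leave alone.
- weight: brass-coloured knobbed 200 g check weight, 31 mm diameter, 49 high, behind the jig (sizes in mm); loose bystander, origin at the centre of its underside, leave alone.
- stamp: wooden hand stamp with black turned grip, 26x48x68, front right (sizes in mm); loose bystander, origin at the centre of its underside, leave alone.
- tape: roll of black tape, 57 mm diameter, 19 high, left (sizes in mm); loose bystander, origin at the centre of its underside, leave alone.
- mouse: computer mouse, 110x62x45, front right (sizes in mm); loose bystander, origin at the centre of its underside, leave alone.
- timer: white bench timer with red dial, 51x62x62, behind the jig (sizes in mm); loose bystander, origin at the centre of its underside, leave alone.
Mind the look-alikes: they are no part of the job. What is shaped like the short_tile but red is not meant.

How it is judged:
On the way, in this order (a step that is already met when the one before it is completed fails the run):
1. the spacer has been pulled up clear of the clip and is held (z of spacer in the frame of clip above 0.04 m and contact force between the fingers and spacer above 2 N), for 0.1 s.
2. the held spacer is down in the gap between the rail and the short tile (z of spacer in the frame of jig below 0.011 m and x of spacer in the frame of jig above -0.036 m and x of spacer in the frame of short_tile below -0.028 m and y of spacer in the frame of short_tile between -0.012 and 0.012 m and angle between spacer's own z axis and vertical below 0.12 rad and contact force between the fingers and spacer above 2 N), for 0.2 s.
At the end, for the whole second after the job is handed in: The gripper holds the spacer (over 2 N), upright and square within 0.12 rad, between rail and short tile, within 12 mm of the tile's middle and 5 mm of the bed; it presses the tile with over 2 N; both ends of the tile's far edge are within 2.5 mm of the fence; the tile lies flat, at rest (all of step 2 and contact force between spacer and short_tile above 2 N and x of each of short_tile_edge_left, short_tile_edge_right in the frame of jig above 0.0365 m and z of short_tile in the frame of jig below 0.009 m and angle between short_tile's own z axis and vertical below 0.06 rad and angle between the x axis of spacer and the x axis of jig, either way round below 0.12 rad and linear speed of short_tile below 0.02 m/s); the arm keeps its last pose, push and grip.
It fails at once if the spacer was forced onto a long tile (over 10 N) (contact force between spacer and long_tile_1 above 10 N or contact force between spacer and long_tile_2 above 10 N).
It fails at once if a long tile was shifted by more than 10 mm (distance of any of long_tile_1, long_tile_2 from where it was at the start of the episode above 0.01 m).
It fails at once if a tile was pressed with more than 80 N (contact force between anything else and short_tile above 80 N).
It fails at once if a bystander was moved by more than 30 mm (distance of any of white_tin, red_tin, weight, stamp, tape, mouse, timer from where it was at the start of the episode above 0.03 m).
It also fails if it takes over 38 s, if anything falls off the work surface, if the arm or the gripper's body presses on something with over 40 N, if the wrist force passes 120 N, or if a joint passes its speed limit or range.

## Working session

There is one attempt and no reset: what is moved stays moved. The work goes in short steps, Python scripts to look and compute and a tool call to move; the robot and the scene stay as the last step left them, time stands still between calls to the robot, and variables do not carry over. Pictures are saved under pics/ and viewed, and the job is handed in when it is done.

Besides the shell and the picture viewer there is one more tool, called after "Emit:" as name(argument=value, ...) on one line, values as JSON. apply_moves: Moves the arm, as the interface text tells. Its arguments: {"type":"object","properties":{"dp":{"type":"array"},"delta_rot":{"type":"array"},"hand":{"type":"number"}},"required":["dp","delta_rot"]}

```bash
ls; mkdir -p pics
cat > h.py <<'E'
import numpy as np, cv2
from rig import r
from scipy.spatial.transform import Rotation as R
def save(n,im): cv2.imwrite('pics/'+n+'.png',cv2.cvtColor(im,cv2.COLOR_RGB2BGR))
def tcp(s):
    T=np.eye(4);T[:3,:3]=R.from_euler('xyz',s['ee_rot']).as_matrix();T[:3,3]=s['ee_pos'];return T
E
python3 - <<'E'
from h import *
s=r.get_state();print(s)
for n in ('top','side','wrist'):
    im,d=r.camera(n);save(n+'0',im);np.savez('/tmp/%s0.npz'%n,im=im,d=d);print(n,r.camera_model(n))
E
```

```text
pics
{'time': 0.0, 'joints': array([ 1.10286338e+00,  2.45850100e-01,  1.55903620e+00, -4.38246445e-05,
        1.33872270e+00, -1.74094473e-01]), 'joint_velocities': array([-4.33378899e-04,  2.63886324e-04, -3.95302505e-05, -5.73208760e-04,
       -1.11194251e-03, -8.96041899e-04]), 'joint_torque': array([ 1.40789922e-03, -4.29500484e+01, -3.26131546e+01, -3.08693734e-05,
        5.31254715e-03, -6.49149598e-06]), 'ee_pos': array([0.1880151 , 0.62165784, 0.25214532]), 'ee_rot': array([-3.13959940e+00, -3.07279331e-04,  2.84776399e+00]), 'wrist_force': array([0.31431277, 0.09821577, 0.01617456]), 'wrist_torque': array([ 0.04583119,  0.01622826, -0.00395948]), 'gripper_width': 0.08505926523313771}
top {'K': array([[473.72719412,   0.        , 314.83961306],
       [  0.        , 473.72719412, 238.14053475],
       [  0.        ,   0.        ,   1.        ]]), 'xyz': array([0.33254947, 0.03458253, 1.37546472]), 'orientation': array([ 0.15734927,  0.00996383, -1.59332988])}
side {'K': array([[610.51633536,   0.        , 316.29949965],
       [  0.        , 610.51633536, 241.06277238],
       [  0.        ,   0.        ,   1.        ]]), 'xyz': array([0.48618111, 0.99796743, 0.95485106]), 'orientation': array([ 0.83344641, -0.01304144, -3.07013277])}
wrist {'K': array([[424.12481982,   0.        , 322.67756126],
       [  0.        , 424.12481982, 243.80742415],
       [  0.        ,   0.        ,   1.        ]]), 'tool_from_camera': array([[ 8.02526010e-05,  9.44207707e-01,  3.29350571e-01,
         8.49770932e-02],
       [ 9.99999498e-01,  2.53221810e-04, -9.69624992e-04,
        -5.05022650e-04],
       [-9.98926138e-04,  3.29350484e-01, -9.44207213e-01,
        -1.19899245e-01],
       [ 0.00000000e+00,  0.00000000e+00,  0.00000000e+00,
         1.00000000e+00]])}
```

View pics/top0.png

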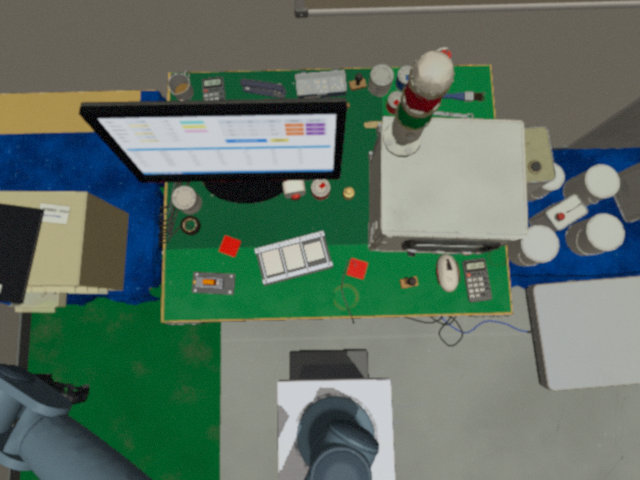

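View pics/side0.png

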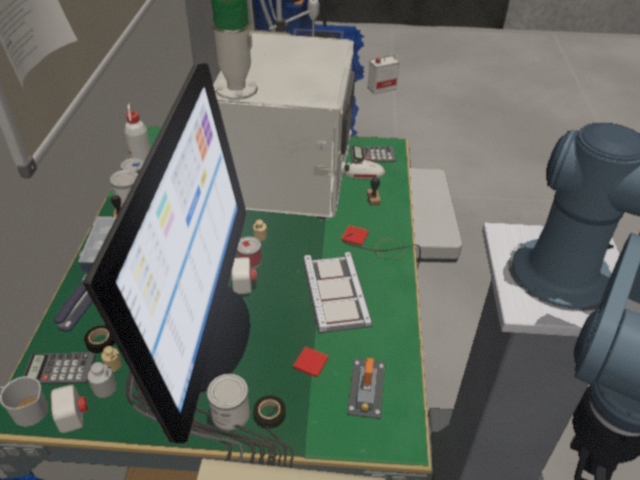

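View pics/wrist0.png

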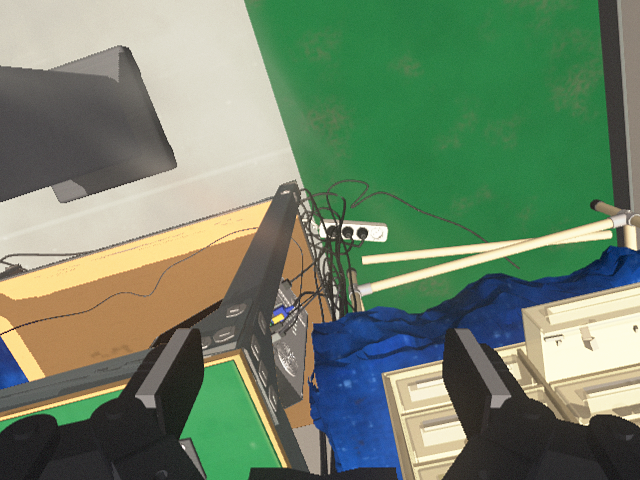

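Top view: clip with spacer near (213,283) and jig near (293,257). Side view: spacer handle near (368,372), jig near (337,290), where the monitor overhangs the bench behind it. The gripper is outside the bench to the left. I'll measure next.

```bash
cat >> h.py <<'E'
def camT(n,s=None):
    m=r.camera_model(n)
    if n=='wrist': return m['K'],tcp(s)@np.array(m['tool_from_camera'])
    T=np.eye(4);T[:3,:3]=R.from_euler('xyz',m['orientation']).as_matrix();T[:3,3]=m['xyz'];return m['K'],T
def cloud(d,K,T):
    v,u=np.mgrid[:480,:640];X=(u-K[0,2])/K[0,0]*d;Y=-(v-K[1,2])/K[1,1]*d
    return np.stack([X,Y,-d],-1)@T[:3,:3].T+T[:3,3]
def onplane(uv,z,K,T):
    uv=np.atleast_2d(uv).astype(float)
    ray=np.c_[(uv[:,0]-K[0,2])/K[0,0],-(uv[:,1]-K[1,2])/K[1,1],-np.ones(len(uv))]@T[:3,:3].T
    return T[:3,3]+ray*((z-T[2,3])/ray[:,2])[:,None]
def proj(P,K,T):
    q=(np.atleast_2d(P)-T[:3,3])@T[:3,:3]
    return np.c_[K[0,2]+K[0,0]*q[:,0]/-q[:,2],K[1,2]-K[1,1]*q[:,1]/-q[:,2]]
E
python3 - <<'E'
from h import *
for n,(x0,y0,x1,y1) in dict(top=(180,215,380,315),side=(290,240,390,430)).items():
    z=np.load('/tmp/%s0.npz'%n);im,d=z['im'],z['d'];K,T=camT(n);P=cloud(d,K,T)
    sc=4 if n=='top' else 3
    save(n+'0z',cv2.resize(im[y0:y1,x0:x1],None,fx=sc if n=='top' else 3,fy=sc,interpolation=cv2.INTER_CUBIC))
    hsv=cv2.cvtColor(im,cv2.COLOR_RGB2HSV)
    m=(hsv[...,0]>5)&(hsv[...,0]<20)&(hsv[...,1]>150)&(hsv[...,2]>120)
    M=np.zeros_like(m);M[y0:y1,x0:x1]=m[y0:y1,x0:x1]
    q=P[M];print(n,M.sum(),q.mean(0),q.min(0),q.max(0))
    for p in ([(213,283),(190,300),(280,262),(293,257)] if n=='top' else [(337,290),(368,372),(400,300)]): print(p,P[p[1],p[0]])
    M=(P[...,2]>0.008)&(P[...,2]<.03);c=np.zeros_like(M);c[y0:y1,x0:x1]=M[y0:y1,x0:x1]
    k,l,st,ce=cv2.connectedComponentsWithStats(c.astype(np.uint8))
    for i in range(1,k):
        if st[i,4]>50:
            q=P[l==i];print(st[i],cv2.minAreaRect(q[:,:2].astype(np.float32)*1000))
E
```

```text
top 175 [0.47095575 0.17506235 0.02699178] [ 0.41884222 -0.10656694 -0.00533234] [0.56722169 0.35643866 0.07660738]
(213, 283) [0.42156586 0.32614295 0.07040035]
(190, 300) [0.37877787 0.40678498 0.00399319]
(280, 262) [0.48115071 0.14524122 0.0169426 ]
(293, 257) [0.49482486 0.10756115 0.0164285 ]
[180 216  20  19 225] ((596.294189453125, 409.525390625), (55.46681594848633, 55.10094451904297), 89.23391723632812)
[ 254  231   79   53 2058] ((492.2969665527344, 107.73357391357422), (115.17105102539062, 205.50634765625), 14.016013145446777)
[218 236  22  21 223] ((532.0591430664062, 294.32843017578125), (50.06305694580078, 49.76731872558594), 68.4217529296875)
[346 259  21  21 234] ((454.68450927734375, -73.40481567382812), (50.75600814819336, 56.0737190246582), 73.6018295288086)
[193 272  32  20 253] ((428.7159729003906, 353.6282958984375), (90.84503936767578, 51.978694915771484), 83.98636627197266)
side 161 [0.43455695 0.34168107 0.05947911] [ 0.42142419 -0.05519179 -0.00186319] [0.55554903 0.3607138  0.07465618]
(337, 290) [0.49348923 0.11173556 0.01262722]
(368, 372) [0.42993366 0.356283   0.06928136]
(400, 300) [0.35998656 0.11876942 0.00132642]
[ 305  253   66   79 2949] ((496.8052978515625, 109.98193359375), (106.63634490966797, 210.49441528320312), 14.204387664794922)
[300 347  28  28 260] ((534.6201782226562, 297.37384033203125), (52.023406982421875, 49.43838119506836), 69.2754898071289)
[357 367  20  45 517] ((430.0736999511719, 354.69287109375), (85.80729675292969, 31.961803436279297), 85.65985107421875)
```

View pics/top0z.png

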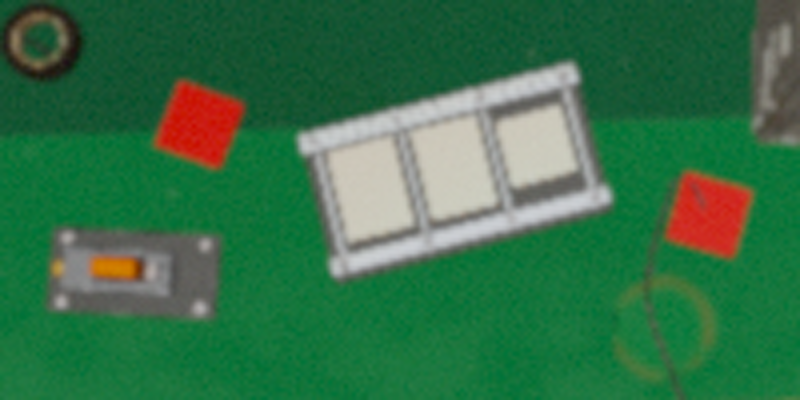

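View pics/side0z.png

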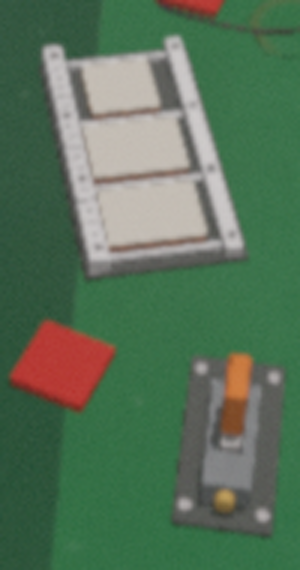

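```bash
cat >> h.py <<'E'
def plan(pos,yaw,s=None):
    s=s or r.get_state();T=tcp(s)
    Rg=R.from_euler('xyz',[np.pi,0,yaw]).as_matrix()
    dp=T[:3,:3].T@(np.array(pos)-T[:3,3])/0.04
    rv=R.from_matrix(T[:3,:3].T@Rg).as_rotvec(degrees=True)/10
    print('t',s['time'],'dp',dp.round(3),'rot',rv.round(3),'width',s['gripper_width'],'F',s['wrist_force'].round(1))
E
python3 - <<'E'
from h import *
z=np.load('/tmp/top0.npz');K,T=camT('top');P=cloud(z['d'],K,T)
z=np.load('/tmp/side0.npz');K,T=camT('side');Q=cloud(z['d'],K,T)
A=np.r_[P[z['d']>0] if 0 else P.reshape(-1,3),Q.reshape(-1,3)]
for x0 in np.arange(.1,.75,.05):
    print('%.2f'%x0,[round(float(max(A[(A[:,0]>x0)&(A[:,0]<x0+.05)&(A[:,1]>y0)&(A[:,1]<y0+.1)][:,2],default=0)),2) for y0 in np.arange(-.2,.7,.1)])
plan((.43,.35,.21),1.5)
E
```

```text
0.10 [0.01, 0.27, 0.3, 0.01, -0.91, 0.61, 0.61, 0.57, 0.5]
0.15 [-0.01, -0.0, -0.0, -0.0, -0.92, -0.91, 0.56, 0.56, 0.51]
0.20 [-0.92, -0.91, -0.91, -0.91, -0.91, -0.92, -0.91, 0.54, 0.53]
0.25 [-0.92, -0.92, -0.92, -0.92, -0.91, -0.92, -0.92, 0.47, 0.52]
0.30 [0.01, 0.01, 1.38, 0.01, 0.01, 0.01, 0.01, -0.92, 0.0]
0.35 [0.01, 0.01, 0.01, 0.01, 0.01, 0.01, 0.01, -0.03, 0.19]
0.40 [0.02, 0.02, 0.02, 0.03, 0.02, 0.08, 0.01, -0.04, 0.22]
0.45 [0.27, 0.02, 0.03, 0.02, 0.01, 0.01, 0.01, -0.04, 0.22]
0.50 [0.33, 0.25, 0.03, 0.03, 0.03, 0.02, 0.01, -0.0, 0.23]
0.55 [0.33, 0.16, 0.03, 0.02, 0.01, 0.03, 0.02, 0.0, 0.23]
0.60 [0.33, 0.01, 0.01, 0.01, 0.01, 0.08, 0.08, 0.0, 0.23]
0.65 [0.65, 0.1, 0.07, 0.07, 0.03, 0.08, 0.08, 0.0, 0.22]
0.70 [0.66, 0.45, 0.45, 0.45, 0.45, 0.44, 0.43, 0.42, -0.04]
t 0.15 dp [-7.758 -4.751  1.066] rot [-8.000e-03  4.000e-03  7.722e+00] width 0.08493261516813425 F [-0.2  0.3  0.3]
```

Emit:
apply_moves(dp=[[-1.5,-1,0],[-3,-2,0],[-4.5,-3,0],[-6,-4,0.4],[-7.2,-4.5,0.8],[-7.75,-4.75,1.05],[-7.75,-4.75,1.05],[-7.75,-4.75,1.05],[-7.75,-4.75,1.05],[-7.75,-4.75,1.05]], delta_rot=[[0,0,1],[0,0,2],[0,0,3],[0,0,4],[0,0,5],[0,0,6],[0,0,7],[0,0,7.7],[0,0,7.7],[0,0,7.7]], hand=1)

```text
time: 1.4
ee_pos: [0.4295, 0.3502, 0.2106]
ee_rot: [-3.141, 0.001, 1.506]
wrist_force: [-0.3, -0.9, -0.2]
gripper_width: 0.0856
```

Run:
```python
from h import *
s=r.get_state();im,d=r.camera('wrist');save('w1',im);np.savez('/tmp/w1.npz',im=im,d=d,p=s['ee_pos'],q=s['ee_rot']);print(s['time'],s['ee_pos'],s['ee_rot'],s['joints'])
```

```text
1.4 [0.42954701 0.35018958 0.21057132] [-3.14090312e+00  1.45040706e-03  1.50585956e+00] [ 4.79752363e-01  6.58641414e-02  1.84011628e+00 -9.34847102e-04
  1.23695364e+00  5.44996550e-01]
```

View pics/w1.png

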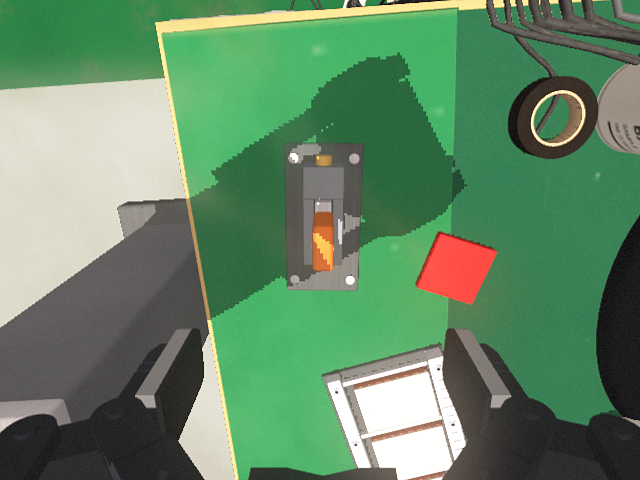

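The wrist view shows the clip base over about (286..362, 143..290), the orange handle at (323,240) and the housing at (323,180). The jig is at the bottom right.

Run:
```python
from h import *
z=np.load('/tmp/w1.npz');s=dict(ee_pos=z['p'],ee_rot=z['q']);K,T=camT('wrist',s);im,d=z['im'],z['d'];P=cloud(d,K,T)
save('w1z',cv2.resize(im[125:305,260:390],None,fx=3,fy=3,interpolation=cv2.INTER_CUBIC))
print('table',np.median(P[300:330,230:280].reshape(-1,3),0))
win=np.zeros((480,640),bool);win[130:300,275:375]=1
for lo,hi in ((.003,.1),(.02,.034),(.062,.09)):
    m=win&(P[...,2]>lo)&(P[...,2]<hi);q=P[m];print(lo,m.sum(),np.median(q[:,2]),cv2.minAreaRect(q[:,:2].astype(np.float32)*1000), q[:,:2].mean(0))
# base corners by pixels on plane using colour: base gray vs green (saturation)
hsv=cv2.cvtColor(im,cv2.COLOR_RGB2HSV);g=(hsv[...,1]<90)|((hsv[...,0]<25))
m=(win&g).astype(np.uint8);k,l,st,c=cv2.connectedComponentsWithStats(m);i=1+st[1:,4].argmax();print(st[i])
cnt=max(cv2.findContours((l==i).astype(np.uint8),cv2.RETR_EXTERNAL,cv2.CHAIN_APPROX_NONE)[0],key=len)
print(cv2.boxPoints(cv2.minAreaRect(cnt)))
o=win&(hsv[...,0]>5)&(hsv[...,0]<20)&(hsv[...,1]>140);q=P[o&(P[...,2]>.06)];print('orange',o.sum(),q.mean(0),cv2.minAreaRect(q[:,:2].astype(np.float32)*1000))
```

```text
table [0.36396762 0.25865435 0.00090981]
0.003 11053 0.005898005273606732 ((429.9382019042969, 341.0683288574219), (138.7138214111328, 79.70381164550781), 87.9468994140625) [0.42932384 0.34849603]
0.02 2909 0.024946798926920255 ((429.7184143066406, 352.12591552734375), (84.01313781738281, 29.819576263427734), 85.43871307373047) [0.43001314 0.35940497]
0.062 1031 0.07126270067107227 ((428.8238830566406, 341.2351379394531), (31.5477237701416, 13.883378982543945), 85.93536376953125) [0.42879079 0.34274916]
[  284   142    80   149 11146]
[[281.61533 289.46912]
 [284.03738 141.72191]
 [363.11447 143.01825]
 [360.6924  290.76544]]
orange 1116 [0.42913646 0.34308364 0.07116128] ((432.5218811035156, 379.95977783203125), (109.35311126708984, 13.713647842407227), 84.80025482177734)
```

View pics/w1z.png

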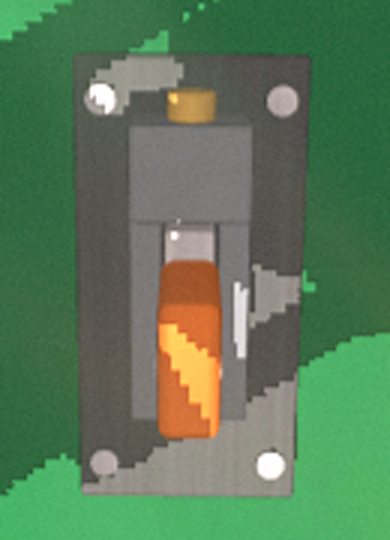

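Run:
```python
from h import *
z=np.load('/tmp/w1.npz');s=dict(ee_pos=z['p'],ee_rot=z['q']);K,T=camT('wrist',s)
c=onplane([(285,143.3),(363.3,144),(357.7,290),(287.3,289.3)],.006,K,T);print(c,c.mean(0),[np.linalg.norm(c[i]-c[i-1]) for i in range(4)])
y=c[[0,1]].mean(0)-c[[2,3]].mean(0);print('yaw',np.degrees(np.arctan2(-y[0],y[1])))
# handle top corners
h=onplane([(260+158/3,125+304/3),(260+221/3,125+305/3),(260+218/3,125+437/3),(260+159/3,125+436/3)],.072,K,T);print(h,h.mean(0))
# check in side, top views
for n in('top','side'):
    K,T=camT(n);print(n,proj([h.mean(0)],K,T))
plan((.429,.3415,.085),np.pi/2-.072)
```

```text
[[0.40467768 0.40300881 0.006     ]
 [0.46311387 0.39869957 0.006     ]
 [0.45439924 0.2786985  0.006     ]
 [0.39531062 0.28318737 0.006     ]] [0.42937535 0.34089856 0.006     ] [np.float64(0.12018702289454308), np.float64(0.0585948641355409), np.float64(0.12031709223596783), np.float64(0.0592588856427251)]
yaw -4.311723807160187
[[0.42354236 0.3568517  0.072     ]
 [0.43685778 0.35576482 0.072     ]
 [0.43449283 0.32553843 0.072     ]
 [0.4215629  0.32661706 0.072     ]] [0.42911397 0.341193   0.072     ]
top [[207.44472766 280.34279217]]
side [[368.64878049 364.0215508 ]]
t 1.45 dp [-2.140e-01  3.000e-03  3.139e+00] rot [-0.004  0.008  0.039] width 0.08515662186544831 F [-0.4  0.6 -0.1]
```

Emit:
apply_moves(dp=[[-0.1,0,0.8],[-0.22,0,1.6],[-0.22,0,2.4],[-0.22,0,3.0],[-0.22,0,3.5],[-0.22,0,3.8],[-0.22,0,3.88],[-0.22,0,3.88]], delta_rot=[[0,0,0.05],[0,0,0.05],[0,0,0.05],[0,0,0.05],[0,0,0.05],[0,0,0.05],[0,0,0.05],[0,0,0.05]], hand=1)

```text
time: 2.45
ee_pos: [0.4292, 0.3415, 0.0559]
ee_rot: [3.142, 0.001, 1.497]
wrist_force: [-0.2, 0.3, 0.3]
gripper_width: 0.085
```

Run:
```python
from h import *
plan((.429,.3412,.0555),np.pi/2-.074)
s=r.get_state();im,d=r.camera('wrist');save('w2',im);np.savez('/tmp/w2.npz',im=im,d=d,p=s['ee_pos'],q=s['ee_rot'])
```

```text
t 2.45 dp [-0.007 -0.004  0.01 ] rot [0.    0.006 0.002] width 0.08497042720727871 F [-0.2  0.3  0.3]
```

View pics/w2.png

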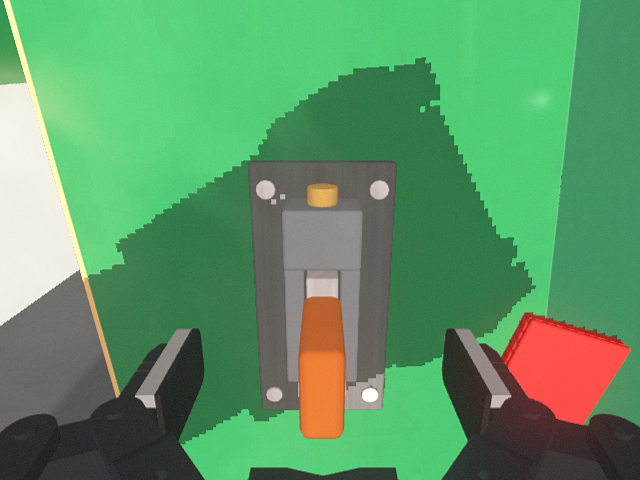

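Handle at u≈322, centred between the fingers (203 and 444). Closing.

Emit:
apply_moves(dp=[[0,0,0],[0,0,0],[0,0,0],[0,0,0],[0,0,0],[0,0,0],[0,0,0],[0,0,0]], delta_rot=[[0,0,0],[0,0,0],[0,0,0],[0,0,0],[0,0,0],[0,0,0],[0,0,0],[0,0,0]], hand=0)

```text
time: 3.5
ee_pos: [0.4295, 0.3416, 0.0563]
ee_rot: [3.141, 0.001, 1.497]
wrist_force: [-0.1, -0.7, 4.2]
gripper_width: 0.013
```

Emit:
apply_moves(dp=[[0,0,-0.05],[0,0,-0.1],[0,0,-0.15],[0,0,-0.2],[0,0,-0.3],[0,0,-0.5],[0,0,-0.9],[0,0,-1.4],[0,0,-1.9],[0,0,-1.9]], delta_rot=[[0,0,0],[0,0,0],[0,0,0],[0,0,0],[0,0,0],[0,0,0],[0,0,0],[0,0,0],[0,0,0],[0,0,0]])

```text
time: 4.75
ee_pos: [0.4313, 0.3427, 0.1357]
ee_rot: [3.135, -0.003, 1.497]
wrist_force: [1.0, 0.7, -1.7]
gripper_width: 0.0133
```

Run:
```python
from h import *
s=r.get_state();im,d=r.camera('wrist');save('w3',im);np.savez('/tmp/w3.npz',im=im,d=d,p=s['ee_pos'],q=s['ee_rot']);print(s['ee_pos'],s['wrist_force'],s['wrist_torque'])
im,d=r.camera('side');save('s3',cv2.resize(im[270:450,270:450],None,fx=3,fy=3));np.savez('/tmp/s3.npz',im=im,d=d)
```

```text
[0.43132046 0.34268113 0.13570479] [ 0.951856    0.6602048  -1.69274241] [-0.02847224  0.00196796  0.03465159]
```

View pics/w3.png

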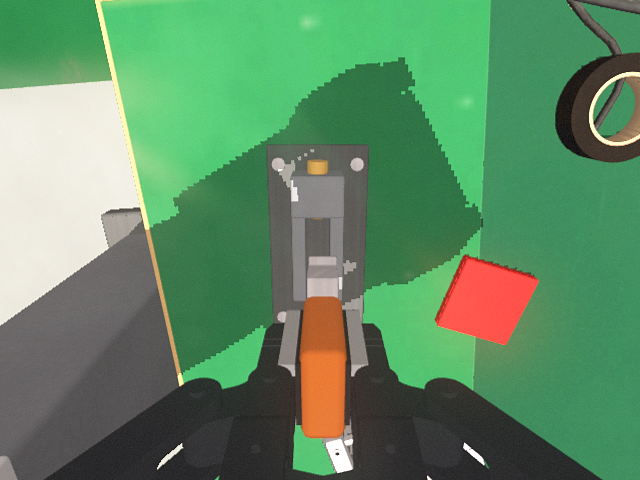

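View pics/s3.png

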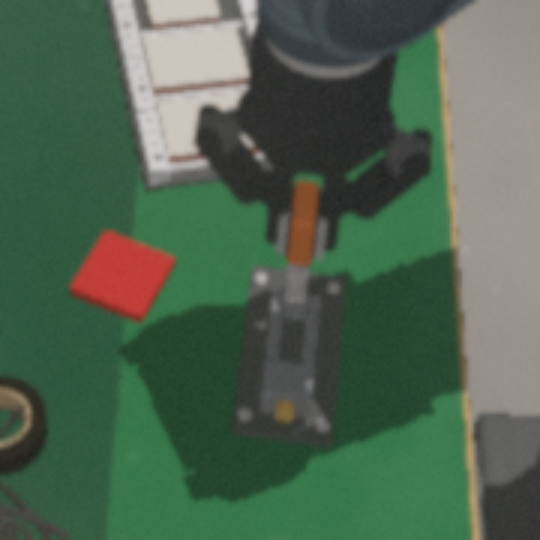

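Run:
```python
from h import *
z=np.load('/tmp/w1.npz');s=dict(ee_pos=z['p'],ee_rot=z['q'])
for n in('top','side'):
    K,T=camT(n);q=np.load('/tmp/%s0.npz'%n);P=cloud(q['d'],K,T);m=(P[...,0]>.35)&(P[...,0]<.56)&(P[...,1]<.1)&(P[...,1]>-.25)&(P[...,2]>.05)&(P[...,2]<.5);k=P[m];print(n,m.sum(),k[np.argsort(-k[:,1])][:8].round(3).tolist(),k[:,0].min() if len(k) else 0)
plan((.472,.038,.25),np.pi/2+.245)
```

```text
top 2895 [[0.513, -0.099, 0.171], [0.525, -0.099, 0.176], [0.516, -0.099, 0.171], [0.521, -0.099, 0.173], [0.518, -0.1, 0.17], [0.524, -0.1, 0.17], [0.529, -0.1, 0.171], [0.531, -0.1, 0.17]] 0.4036999324952933
side 3913 [[0.517, -0.093, 0.172], [0.515, -0.095, 0.171], [0.519, -0.096, 0.156], [0.522, -0.096, 0.159], [0.513, -0.097, 0.17], [0.528, -0.097, 0.16], [0.544, -0.097, 0.156], [0.515, -0.097, 0.155]] 0.40685196867673173
t 4.85 dp [-7.496  1.62  -2.925] rot [ 0.01   0.002 -1.826] width 0.013505772528634077 F [-0.  -0.1 -2. ]
```

Emit:
apply_moves(dp=[[-0.7,0.15,-0.5],[-1.8,0.4,-1],[-3,0.65,-1.5],[-4.2,0.9,-2],[-5.4,1.15,-2.5],[-6.5,1.4,-2.9],[-7.2,1.55,-2.93],[-7.5,1.62,-2.93],[-7.5,1.62,-2.93],[-7.5,1.62,-2.93]], delta_rot=[[0,0,-0.2],[0,0,-0.5],[0,0,-0.8],[0,0,-1.1],[0,0,-1.4],[0,0,-1.7],[0,0,-1.83],[0,0,-1.83],[0,0,-1.83],[0,0,-1.83]])

```text
time: 6.1
ee_pos: [0.4716, 0.0388, 0.2496]
ee_rot: [3.141, -0.0, 1.818]
wrist_force: [0.2, -0.4, -1.2]
gripper_width: 0.0133
```

Run:
```python
from h import *
s=r.get_state();im,d=r.camera('wrist');save('w4',im);np.savez('/tmp/w4.npz',im=im,d=d,p=s['ee_pos'],q=s['ee_rot']);print(s['ee_pos'],s['ee_rot'],s['wrist_force'])
save('w4z',cv2.resize(im[120:320,200:440],None,fx=3,fy=3,interpolation=cv2.INTER_CUBIC))
```

```text
[0.47162381 0.03878778 0.24956488] [ 3.14097049e+00 -3.25477633e-04  1.81752742e+00] [ 0.20775157 -0.36549625 -1.22730141]
```

View pics/w4.png

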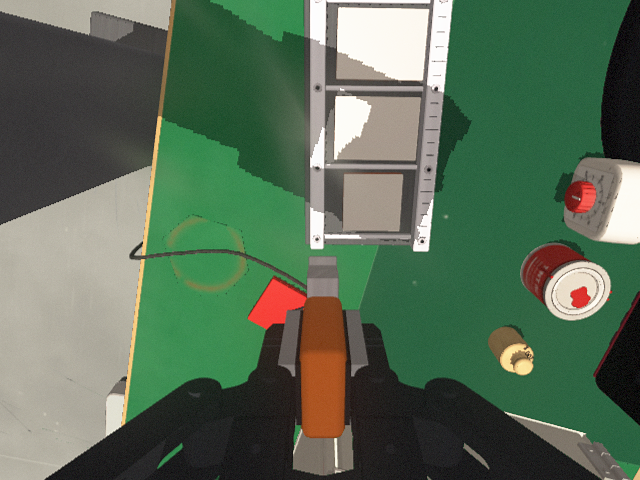

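View pics/w4z.png

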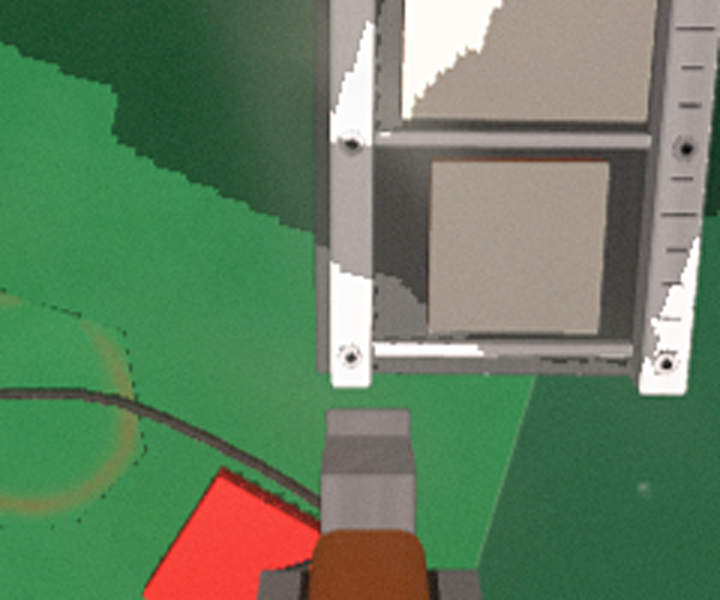

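Wrist view: the short tile's top face is at about (343..403, 173..231) in the bay nearest the hand. The rail is at left (u≈310–324), the fence at right (u≈415–433), and the spacer blade at (322,275).

Run:
```python
from h import *
z=np.load('/tmp/w4.npz');s=dict(ee_pos=z['p'],ee_rot=z['q']);K,T=camT('wrist',s);im,d=z['im'],z['d'];P=cloud(d,K,T)
g=cv2.cvtColor(im,cv2.COLOR_RGB2GRAY).astype(float)
gx=cv2.GaussianBlur(g,(0,0),.8)
for v in (180,195,205,215,225): print(v,[int(x) for x in g[v,318:352]],'|',[int(x) for x in g[v,396:424]])
for v in (180,195,205,215,225): print(v,'rail z',P[v,316,2].round(4),'bed',P[v,335,2].round(4),'tile',P[v,370,2].round(4),'fence',P[v,424,2].round(4))
print('colv',[int(x) for x in g[165:180,372]],[int(x) for x in g[224:240,372]])
```

```text
180 [172, 173, 170, 168, 177, 161, 99, 77, 76, 70, 78, 77, 74, 81, 79, 84, 82, 83, 85, 85, 92, 85, 89, 92, 90, 97, 151, 162, 161, 161, 162, 159, 158, 158] | [155, 156, 154, 153, 157, 158, 138, 76, 63, 72, 67, 65, 65, 69, 66, 69, 63, 66, 59, 95, 95, 95, 97, 142, 161, 169, 168, 161]
195 [167, 171, 168, 171, 173, 165, 93, 72, 78, 73, 71, 76, 70, 73, 76, 76, 71, 74, 70, 78, 74, 71, 72, 73, 70, 117, 156, 158, 159, 153, 157, 161, 158, 155] | [155, 154, 156, 156, 160, 141, 76, 66, 63, 62, 63, 64, 62, 70, 70, 66, 63, 74, 95, 98, 98, 112, 145, 168, 167, 167, 167, 167]
205 [170, 168, 169, 168, 169, 162, 89, 75, 74, 73, 75, 72, 75, 71, 71, 73, 72, 76, 71, 70, 75, 73, 68, 70, 58, 136, 157, 158, 158, 155, 153, 156, 155, 155] | [152, 156, 155, 154, 159, 83, 59, 62, 71, 67, 66, 68, 66, 65, 66, 67, 59, 94, 98, 97, 102, 145, 166, 168, 166, 171, 168, 163]
215 [252, 251, 251, 252, 254, 240, 128, 95, 117, 117, 120, 125, 121, 119, 122, 110, 102, 75, 75, 69, 71, 75, 68, 73, 67, 143, 157, 154, 155, 158, 154, 156, 151, 158] | [156, 152, 154, 163, 107, 70, 70, 71, 68, 66, 70, 68, 71, 69, 67, 65, 95, 98, 97, 95, 143, 163, 169, 167, 160, 142, 141, 130]
225 [251, 251, 252, 252, 253, 232, 109, 68, 115, 118, 119, 120, 119, 117, 122, 121, 117, 121, 120, 120, 117, 119, 121, 118, 84, 142, 155, 155, 155, 152, 155, 153, 152, 157] | [152, 152, 157, 141, 83, 76, 72, 74, 71, 76, 75, 71, 70, 69, 69, 87, 100, 99, 92, 143, 160, 163, 160, 135, 208, 219, 213, 235]
180 rail z 0.0179 bed 0.0043 tile 0.0149 fence 0.021
195 rail z 0.0165 bed 0.0046 tile 0.0147 fence 0.0211
205 rail z 0.0183 bed 0.0049 tile 0.0155 fence 0.0205
215 rail z 0.0179 bed 0.0044 tile 0.0153 fence 0.3695
225 rail z 0.0179 bed 0.0045 tile 0.0152 fence 0.0214
colv [168, 171, 163, 150, 99, 64, 66, 69, 79, 139, 157, 154, 156, 154, 157] [154, 154, 153, 155, 153, 156, 131, 86, 63, 104, 126, 159, 166, 163, 141, 117]
```

Run:
```python
from h import *
z=np.load('/tmp/w4.npz');s=dict(ee_pos=z['p'],ee_rot=z['q']);K,T=camT('wrist',s)
V=[180,195,205,215,225]
L={}
for n,u,h in (('rail',[323.8,323.75,323.7,323.75,323.7],.018),('tileL',[343.6,343,342.75,342.65,342.6],.016),('tileR',[402.3,401.3,400.75,399.9,399.4],.016),('fence',[418.8,417.5,416.7,415.7,414.7],.022)):
    p=onplane(np.c_[u,V],h,K,T)[:,:2];vx,vy,x0,y0=cv2.fitLine(p.astype(np.float32),cv2.DIST_L2,0,0,0).ravel()
    if vy<0: vx,vy=-vx,-vy
    L[n]=(np.array([x0,y0]),np.arctan2(-vx,vy));print(n,p.mean(0),'yaw',L[n][1])
yaw=(L['rail'][1]+L['fence'][1])/2;ex=np.array([np.cos(yaw),np.sin(yaw)]);ey=np.array([-ex[1],ex[0]])
for n in L: print(n,'jx',(L[n][0]@ex-L['rail'][0]@ex)*1000-39)
# tile y edges at z .016, rib
q=onplane([(372,173.4),(372,230.3)],.016,K,T)[:,:2];print('tile y',q@ey*1000,'mid',q.mean(0),(q[0]-q[1])@ey)
qr=onplane([(370,169),(370,234.5)],.012,K,T)[:,:2];print('rib edges',qr@ey*1000)
tc=(L['tileL'][0]@ex+.0005+ .025)*ex+(q.mean(0)@ey)*ey;print('tile centre',tc)
gap=(L['tileL'][0]@ex+L['rail'][0]@ex)/2*ex+(q.mean(0)@ey)*ey;print('gap centre',gap,'yaw',yaw)
# spacer: blade tip edges in w4 & TCP
Ti=np.linalg.inv(tcp(s)); print('handle in tool at grasp', (np.linalg.inv(tcp(dict(ee_pos=[.4295,.3416,.0563],ee_rot=[3.141,.001,1.497])))@[.42911,.3412,.0525,1]).round(4))
plan([*gap,.15],np.pi/2+yaw)
```

```text
rail [0.47315269 0.03718849] yaw 0.2458044
tileL [0.48917428 0.04071148] yaw 0.24113032
tileR [0.53709514 0.05276513] yaw 0.24333425
fence [0.5486262  0.05718648] yaw 0.23099096
rail jx -39.0
tileL jx -22.599604
tileR jx 26.812347
fence jx 39.06134
tile y [-49.4237925  -99.11171955] mid [0.51286505 0.04820664] 0.04968792705854018
rib edges [ -46.41692867 -104.26269415]
tile centre [0.51355429 0.04837414]
gap centre [0.4808072  0.04041597] yaw 0.23839769
handle in tool at grasp [-4.0e-04 -4.0e-04  3.8e-03  1.0e+00]
t 6.15 dp [-0.018  0.229  2.492] rot [ 0.005 -0.001  0.05 ] width 0.013113511136197471 F [ 0.4  0.8 -0.3]
```

Run:
```python
from h import *
plan([.4813,.0405,.076],np.pi/2+.242)
```

```text
t 6.15 dp [-0.019  0.24   4.342] rot [ 0.005 -0.001  0.029] width 0.013113511136197471 F [ 0.4  0.8 -0.3]
```

Emit:
apply_moves(dp=[[0,0.24,0.8],[0,0.24,1.6],[0,0.24,2.4],[0,0.24,3.2],[0,0.24,3.8],[-0.02,0.24,4.2],[-0.02,0.24,4.35],[-0.02,0.24,4.35],[-0.02,0.24,4.35]], delta_rot=[[0,0,0.03],[0,0,0.03],[0,0,0.03],[0,0,0.03],[0,0,0.03],[0,0,0.03],[0,0,0.03],[0,0,0.03],[0,0,0.03]])

```text
time: 7.28
ee_pos: [0.4821, 0.0404, 0.0767]
ee_rot: [3.139, 0.001, 1.813]
wrist_force: [-0.2, 0.5, -1.0]
gripper_width: 0.0136
```

Run:
```python
from h import *
plan([.4813,.0405,.076],np.pi/2+.242)
s=r.get_state();im,d=r.camera('wrist');save('w5',im);np.savez('/tmp/w5.npz',im=im,d=d,p=s['ee_pos'],q=s['ee_rot']);print(s['ee_pos'],s['ee_rot'],s['wrist_force'])
save('w5z',cv2.resize(im[140:320,240:440],None,fx=4,fy=4,interpolation=cv2.INTER_CUBIC)[:600])
K,T=camT('wrist',s);P=cloud(d,K,T)
for v in (200,215,230,240): print(v,P[v,300:345:4].round(3).tolist()[0],np.round(P[v,296:350:3,2]*1000).tolist())
```

```text
t 7.275 dp [ 0.007 -0.02   0.017] rot [ 0.015  0.004 -0.   ] width 0.01355347737531357 F [-0.2  0.5 -1. ]
[0.48213908 0.04040756 0.07670222] [3.13889617e+00 6.74224175e-04 1.81276130e+00] [-0.1786446   0.54588812 -0.97283304]
200 [0.463, 0.079, 0.018] [18.0, 17.0, 5.0, 4.0, 5.0, 6.0, 4.0, 5.0, 15.0, 15.0, 15.0, 15.0, 15.0, 15.0, 15.0, 15.0, 15.0, 15.0]
215 [0.464, 0.073, 0.017] [17.0, 17.0, 5.0, 5.0, 5.0, 4.0, 6.0, 4.0, 5.0, 6.0, 4.0, 5.0, 6.0, 5.0, 5.0, 6.0, 6.0, 5.0]
230 [0.466, 0.066, 0.017] [18.0, 17.0, 8.0, 4.0, 5.0, 4.0, 6.0, 6.0, 5.0, 6.0, 4.0, 4.0, 4.0, 5.0, 5.0, 6.0, 4.0, 5.0]
240 [0.467, 0.061, 0.016] [18.0, 18.0, 7.0, 6.0, 6.0, 4.0, 6.0, 6.0, 5.0, 5.0, 6.0, 4.0, 6.0, 6.0, 15.0, 15.0, 15.0, 16.0]
```

View pics/w5z.png

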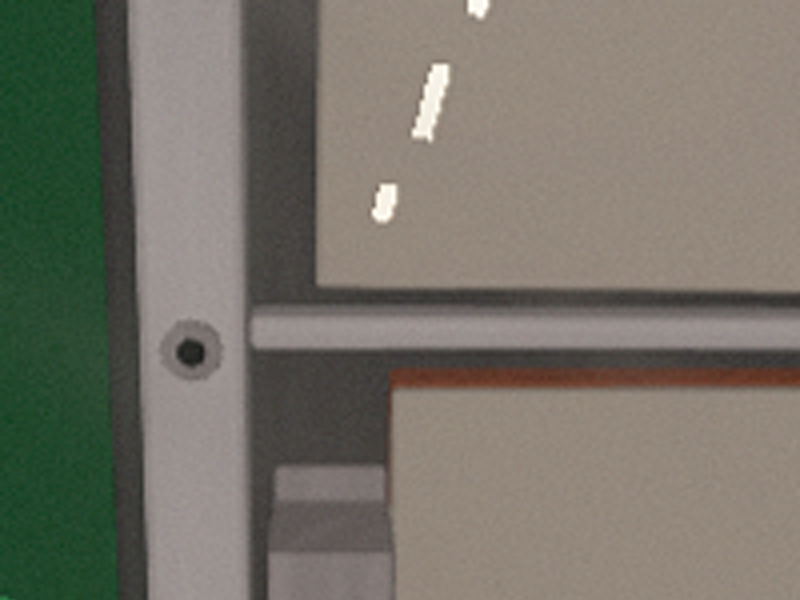

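Run:
```python
from h import *
z=np.load('/tmp/w5.npz');s=dict(ee_pos=z['p'],ee_rot=z['q']);K,T=camT('wrist',s);im,d=z['im'],z['d'];P=cloud(d,K,T)
g=cv2.cvtColor(im,cv2.COLOR_RGB2GRAY)
for v in (245,252,258,262,272,285): print(v,[int(x) for x in g[v,298:345]], P[v,322].round(4))
ex=np.array([np.cos(.242),np.sin(.242),0])
for n,uv,h in (('rail',(302,258),.018),('tile',(337.9,262),.016),('tile',(338.2,285),.016)): print(n,onplane([uv],h,K,T)@ex)
print('tcp',s['ee_pos']@ex)
for v in (258,262,272,285):
    h=P[v,318:327,2].mean()
    e=np.abs(np.diff(g[v,300:345].astype(float)));print(v,'z',h,[(300+i,int(e[i])) for i in np.argsort(-e)[:8]])
```

```text
245 [147, 143, 141, 104, 87, 71, 66, 67, 66, 71, 66, 60, 71, 66, 68, 68, 69, 66, 66, 70, 63, 67, 65, 68, 66, 62, 66, 68, 72, 66, 70, 62, 67, 69, 64, 65, 66, 63, 62, 79, 124, 138, 133, 138, 134, 140, 137] [0.4777 0.0574 0.0059]
252 [146, 145, 137, 114, 88, 70, 68, 69, 72, 68, 67, 65, 71, 67, 71, 67, 69, 66, 68, 66, 68, 70, 67, 69, 68, 67, 66, 69, 69, 69, 70, 68, 65, 67, 65, 66, 65, 67, 62, 83, 120, 134, 138, 136, 139, 138, 139] [0.4786 0.0539 0.0056]
258 [149, 142, 135, 113, 95, 71, 66, 71, 71, 68, 83, 115, 120, 118, 117, 114, 114, 119, 119, 118, 119, 122, 123, 121, 120, 119, 122, 118, 119, 119, 117, 116, 118, 116, 117, 117, 121, 121, 91, 92, 126, 136, 136, 138, 138, 139, 139] [0.4769 0.0602 0.0305]
262 [151, 144, 133, 116, 93, 68, 66, 65, 64, 63, 84, 119, 120, 115, 119, 120, 117, 117, 119, 119, 125, 123, 123, 124, 121, 119, 117, 121, 120, 120, 118, 118, 121, 118, 119, 118, 119, 117, 87, 94, 123, 135, 140, 137, 139, 136, 140] [0.4774 0.0582 0.0299]
272 [147, 142, 139, 126, 94, 68, 62, 60, 66, 77, 85, 93, 87, 84, 89, 90, 86, 92, 96, 93, 93, 96, 95, 95, 97, 93, 92, 89, 92, 93, 90, 89, 9
[... 503 characters left out ...]
(335), 30), (np.int64(302), 24), (np.int64(300), 22), (np.int64(301), 18), (np.int64(307), 15), (np.int64(338), 10)]
262 z 0.030157072968880705 [(np.int64(308), 35), (np.int64(335), 30), (np.int64(337), 29), (np.int64(302), 25), (np.int64(301), 23), (np.int64(307), 21), (np.int64(300), 17), (np.int64(338), 12)]
272 z 0.04623092027817247 [(np.int64(337), 35), (np.int64(301), 32), (np.int64(302), 26), (np.int64(300), 13), (np.int64(338), 13), (np.int64(306), 11), (np.int64(307), 8), (np.int64(308), 8)]
285 z 0.05162877315721705 [(np.int64(306), 58), (np.int64(301), 34), (np.int64(338), 32), (np.int64(302), 27), (np.int64(337), 13), (np.int64(336), 12), (np.int64(307), 11), (np.int64(300), 11)]
```

Run:
```python
from h import *
z=np.load('/tmp/w5.npz');s=dict(ee_pos=z['p'],ee_rot=z['q']);K,T=camT('wrist',s)
ex=np.array([np.cos(.242),np.sin(.242),0])
p=onplane([(308.2,260),(335.9,260)],.030,K,T)@ex;print(p,p.mean(),p[1]-p[0])
p=onplane([(306.6,285),(337.3,285)],.0516,K,T)@ex;print(p,p.mean(),p[1]-p[0])
plan(np.array([.48214,.04041,.0767])-0.0005*ex,np.pi/2+.242)
```

```text
[0.47166529 0.48333868] 0.47750198678525546 0.01167338794995293
[0.47166563 0.48316458] 0.4774151062456298 0.011498952485964109
t 7.325 dp [ 0.001 -0.011 -0.001] rot [ 0.015  0.004 -0.001] width 0.013275747558774012 F [ 1.2  0.4 -1.8]
```

Emit:
apply_moves(dp=[[0,-0.025,0],[0,-0.025,0.05],[0,-0.025,0.15],[0,-0.025,0.25],[0,-0.025,0.35],[0,-0.025,0.43],[0,-0.025,0.48],[0,-0.025,0.48]], delta_rot=[[0.01,0,0],[0.01,0,0],[0.01,0,0],[0.01,0,0],[0.01,0,0],[0.01,0,0],[0.01,0,0],[0.01,0,0]])

```text
time: 8.32
ee_pos: [0.4811, 0.0402, 0.0573]
ee_rot: [3.141, 0.001, 1.813]
wrist_force: [0.4, -1.2, -1.2]
gripper_width: 0.0134
```

Run:
```python
from h import *
s=r.get_state();im,d=r.camera('wrist');save('w6',im);np.savez('/tmp/w6.npz',im=im,d=d,p=s['ee_pos'],q=s['ee_rot']);print(s['ee_pos'],s['ee_rot'],s['wrist_force'],s['wrist_torque'])
im2,d2=r.camera('side');
save('w6z',cv2.resize(np.hstack([im[150:350,240:440],im2[200:400,250:450]]),None,fx=2,fy=2,interpolation=cv2.INTER_CUBIC))
ex=np.array([np.cos(.242),np.sin(.242),0]);print(s['ee_pos']@ex)
```

```text
[0.48107855 0.04016267 0.05731964] [3.14096652e+00 5.25160229e-04 1.81266395e+00] [ 0.42299315 -1.178854   -1.23843633] [ 0.02822038  0.02238889 -0.0092104 ]
0.4766850022866267
```

View pics/w6z.png

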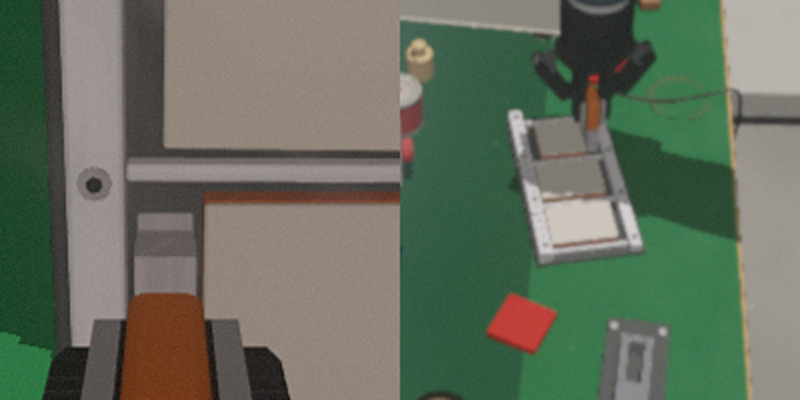

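Emit:
apply_moves(dp=[[0,0,0.01],[0,0.04,0.01],[0,0.08,0.01],[0,0.12,0.01],[0,0.16,0.01],[0,0.2,0.01],[0,0.23,0.01],[0,0.26,0.01],[0,0.29,0.01],[0,0.31,0.01]], delta_rot=[[0,0,0],[0,0,0],[0,0,0],[0,0,0],[0,0,0],[0,0,0],[0,0,0],[0,0,0],[0,0,0],[0,0,0]])

```text
time: 9.68
ee_pos: [0.4934, 0.0431, 0.0571]
ee_rot: [3.141, 0.001, 1.813]
wrist_force: [-1.4, -0.2, -1.1]
gripper_width: 0.0137
```

Run:
```python
from h import *
s=r.get_state();im,d=r.camera('wrist');save('w7',im);np.savez('/tmp/w7.npz',im=im,d=d,p=s['ee_pos'],q=s['ee_rot']);print(s['ee_pos'],s['ee_rot'],s['wrist_force'],s['wrist_torque'])
save('w7z',cv2.resize(im[150:350,240:440],None,fx=3,fy=3,interpolation=cv2.INTER_CUBIC))
ex=np.array([np.cos(.242),np.sin(.242),0]);print(s['ee_pos']@ex,s['wrist_force']@ex)
```

```text
[0.49335324 0.04310569 0.05714451] [3.14053436e+00 7.41398577e-04 1.81273884e+00] [-1.41137013 -0.19223037 -1.07430836] [-0.03080813  0.09648625  0.02377108]
0.4893072957857171 -1.4163107050878008
```

View pics/w7z.png

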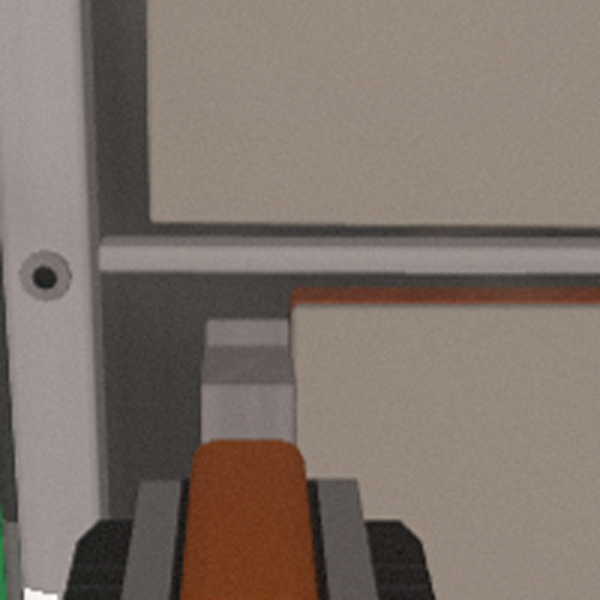

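Emit:
apply_moves(dp=[[0,0.02,0],[0,0.04,0],[0,0.06,0],[0,0.07,0],[0,0.07,0]], delta_rot=[[0,0,0],[0,0,0],[0,0,0],[0,0,0],[0,0,0]])

```text
time: 10.35
ee_pos: [0.4946, 0.0437, 0.0566]
ee_rot: [-3.139, 0.0, 1.813]
wrist_force: [-6.1, -2.3, 2.1]
gripper_width: 0.0134
```

```bash
cat > chk.py <<'E'
from h import *
import sys
ex=np.array([np.cos(.242),np.sin(.242),0])
for k in range(3):
    s=r.get_state();im,d=r.camera('wrist');print('t %.2f jx %.2f F %.1f Fz %.1f'%(s['time'],(s['ee_pos']@ex-.4684)*1000-39,s['wrist_force']@ex,s['wrist_force'][2]),s['wrist_force'].round(1),s['ee_pos'].round(4),s['ee_rot'].round(4),s['wrist_torque'].round(2))
n=sys.argv[1];save(n,im);np.savez('/tmp/%s.npz'%n,im=im,d=d,p=s['ee_pos'],q=s['ee_rot'])
save(n+'z',cv2.resize(im[150:350,260:460],None,fx=3,fy=3,interpolation=cv2.INTER_CUBIC))
E
python3 chk.py w8
```

```text
t 10.35 jx -16.70 F -6.4 Fz 2.1 [-6.1 -2.3  2.1] [0.4946 0.0437 0.0566] [-3.1386e+00  1.0000e-04  1.8130e+00] [-0.45  1.15 -0.1 ]
t 10.40 jx -16.68 F -7.1 Fz 2.3 [-6.8 -2.1  2.3] [0.4947 0.0437 0.0566] [-3.1386e+00  1.0000e-04  1.8130e+00] [-0.43  1.09 -0.09]
t 10.45 jx -16.68 F -6.4 Fz 1.7 [-6.2 -1.8  1.7] [0.4947 0.0437 0.0566] [-3.1387e+00  1.0000e-04  1.8129e+00] [-0.47  1.14 -0.08]
```

View pics/w8z.png

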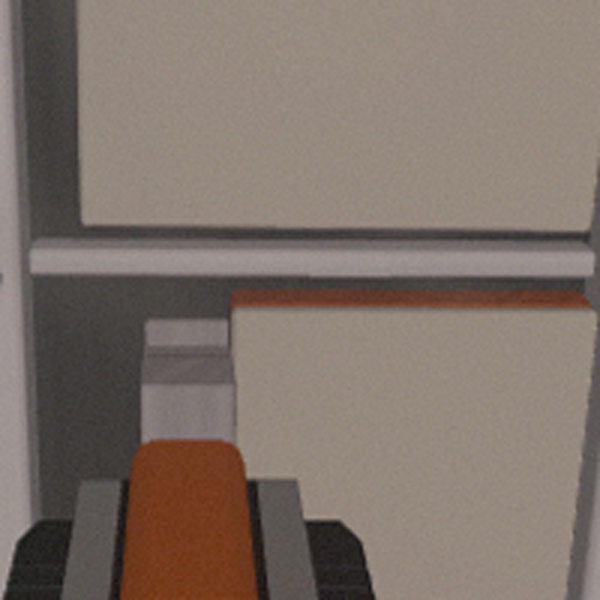

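Emit:
apply_moves(dp=[[0,0.035,0],[0,0.045,0],[0,0.055,0],[0,0.055,0],[0,0.055,0],[0,0.055,0]], delta_rot=[[0,0,0],[0,0,0],[0,0,0],[0,0,0],[0,0,0],[0,0,0]])

```text
time: 11.25
ee_pos: [0.4949, 0.0438, 0.0563]
ee_rot: [-3.133, -0.0, 1.813]
wrist_force: [-9.2, -3.7, 6.2]
gripper_width: 0.0133
```

```bash
python3 chk.py w9
python3 - <<'E'
from h import *
z=np.load('/tmp/w9.npz');s=dict(ee_pos=z['p'],ee_rot=z['q']);K,T=camT('wrist',s);im,d=z['im'],z['d'];P=cloud(d,K,T)
g=cv2.cvtColor(im,cv2.COLOR_RGB2GRAY)
for v in (256,270,290,310,330): print(v,[int(x) for x in g[v,440:475]],P[v,400,2].round(4),P[v,440,2].round(4))
im,d=r.camera('top');save('t9',cv2.resize(im[215:300,235:345],None,fx=6,fy=6,interpolation=cv2.INTER_CUBIC))
im,d=r.camera('side');save('s9',cv2.resize(im[230:340,290:390],None,fx=5,fy=5,interpolation=cv2.INTER_CUBIC))
E
```

```text
t 11.25 jx -16.39 F -9.8 Fz 6.2 [-9.2 -3.7  6.2] [0.4949 0.0438 0.0563] [-3.1329e+00 -4.0000e-04  1.8135e+00] [-0.67  1.66 -0.09]
t 11.30 jx -16.39 F -8.3 Fz 5.0 [-7.9 -2.8  5. ] [0.4949 0.0438 0.0563] [-3.1329e+00 -4.0000e-04  1.8135e+00] [-0.64  1.71 -0.1 ]
t 11.35 jx -16.40 F -9.3 Fz 7.2 [-8.7 -3.4  7.2] [0.4949 0.0438 0.0563] [-3.1328e+00 -4.0000e-04  1.8135e+00] [-0.68  1.67 -0.12]
256 [144, 137, 138, 140, 140, 141, 142, 138, 140, 139, 138, 140, 137, 138, 140, 141, 139, 139, 141, 118, 93, 84, 85, 88, 83, 108, 121, 128, 136, 149, 150, 149, 150, 151, 154] 0.0155 0.0151
270 [140, 141, 143, 139, 140, 139, 138, 140, 140, 140, 138, 140, 139, 142, 140, 142, 142, 130, 92, 88, 86, 87, 90, 100, 119, 127, 136, 145, 146, 149, 146, 146, 152, 151, 152] 0.016 0.0158
290 [141, 138, 139, 141, 139, 141, 140, 142, 140, 142, 141, 142, 138, 140, 139, 121, 96, 91, 89, 90, 91, 106, 127, 132, 139, 152, 135, 103, 98, 96, 97, 97, 93, 95, 106] 0.0153 0.0149
310 [136, 141, 141, 137, 142, 137, 141, 141, 138, 141, 142, 140, 136, 103, 92, 87, 86, 93, 102, 122, 133, 141, 145, 150, 152, 151, 149, 147, 149, 149, 148, 152, 151, 147, 146] 0.0149 0.0144
330 [143, 141, 141, 140, 138, 141, 140, 141, 143, 145, 131, 95, 90, 91, 88, 90, 107, 126, 136, 138, 149, 148, 152, 152, 148, 151, 152, 151, 150, 149, 150, 147, 151, 144, 146] 0.016 0.0162
```

View pics/w9.png

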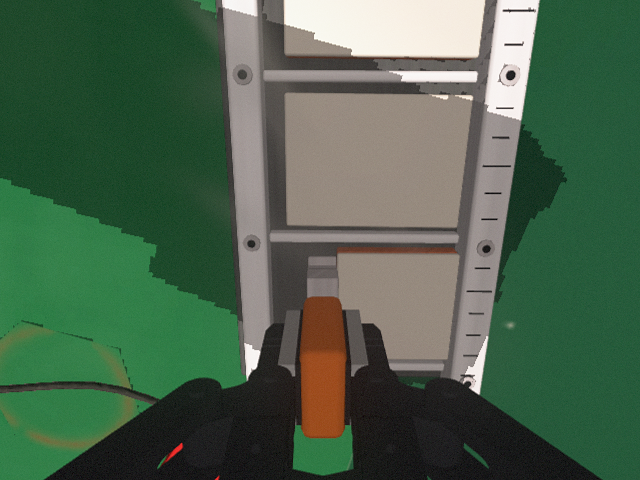

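View pics/s9.png

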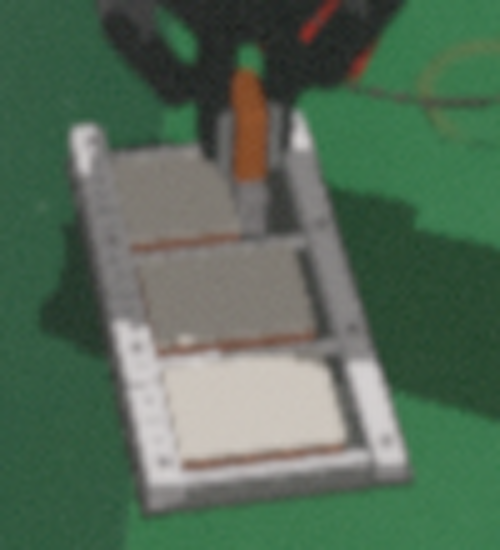

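View pics/t9.png

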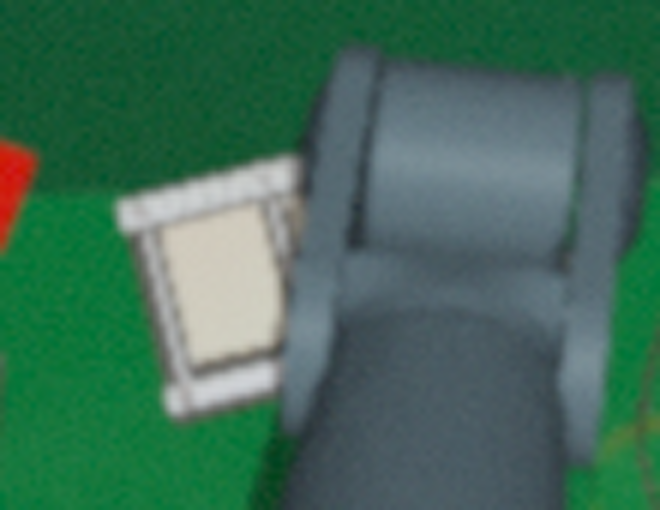

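Run:
```python
from h import *
z=np.load('/tmp/w9.npz');s=dict(ee_pos=z['p'],ee_rot=z['q']);K,T=camT('wrist',s)
ex=np.array([np.cos(.241),np.sin(.241),0]);V=[256,270,290,310,330]
t=onplane(np.c_[[459.1,457.2,455.1,452.8,450.2],V],.016,K,T)@ex
f=onplane(np.c_[[466,464.5,461.8,459,456.7],V],.022,K,T)@ex
print((t*1000).round(1),(f*1000).round(1),((f-t)*1000).round(2))
# left tile edge, blade
K,_=camT('top')
print(r.get_state()['time'])
```

```text
[545.5 545.4 545.5 545.5 545.3] [546.2 546.2 546.1 546.  546. ] [0.65 0.85 0.65 0.5  0.67]
11.5
```

Run:
```python
from rig import r
print(r.close_job()); s=r.get_state(); print(s['time'],s['wrist_force'],s['ee_pos'],s['gripper_width'])
```

```text
the job is handed in; nothing more can be done
None
the job is handed in; nothing more can be done
```

I pulled the spacer straight up out of the clip and lowered it upright into the gap in the right-hand bay, where the short tile lay. With it I pushed the tile about 11–12 mm across to the fence. I handed the job in at about 11.5 s, still gripping the spacer and pressing the tile. No verdict was reported, so these are my own last checks.

- **Tile against the fence:** the wrist camera showed about 0.5–0.85 mm between tile edge and fence along the visible edge, parallel over that length. That is within the camera's 2 mm calibration and the allowed 2.5 mm.
- **Press:** the wrist force against the push was about 8–10 N, and it held steady over three readings.
- **Grip:** the finger opening was 13.3 mm, steady since the grasp. The handle is nominally 14 mm, so the gripper reads slightly low.
- **Spacer position:** its underside was about 0–1 mm above the bed, about 2 mm off the tile's middle. It was tilted about 0.01 rad and square to the jig within about 0.01 rad.
- **Vertical force:** it rose to about 5–7 N upward in the final press, probably the blade resting on the bed.
- **Long tiles and bystanders:** no move went near them and no unexpected force appeared. The side and wrist views showed the long tiles still in their bays, but I did not re-measure their positions or those of the bystanders.
- **Small disagreement:** the top camera put the handle about 3.5 mm away from the wrist camera's position. I used the wrist camera, and both the grasp and the fit in the gap agreed with it.

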